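Sort the mixed-up hardness-tester anvils back to their job trays

TASK

The three hardness-tester anvils have been put out with the wrong jobs. Swap them round until the V-grooved anvil stands in the tray with the round bar, the broad flat anvil in the tray with the rectangular plate and the narrow-nosed spot anvil in the tray with the small washer, each upright in the middle of the tray's open bay; a bay takes only one anvil, and the black rubber pad is free for parking one on the way. Set the hardened anvils down, do not let them drop, and leave the bottle, the spray can and the brush where they are.

Things in the scene. Friction and masses are not known exactly. Their poses are not given: they have to be found in the camera images.
- v_anvil: V-anvil for round work: ground steel cylinder 46 mm in diameter and 46 mm high, its top cut by a 90 degree V groove running along its own x, 28 mm wide and 14 mm deep; below the groove (0 to 32 mm up) it is a plain cylinder that can be gripped from any side. About 0.45 kg. Origin: centre of the flat underside, z up. It starts standing in one of the trays.
- flat_anvil: flat anvil for plates, mushroom shaped: ground steel disc 58 mm in diameter, from 32 to 46 mm above its underside, on a stem 34 mm in diameter with a foot 42 mm in diameter; grip it by the disc's rim. About 0.5 kg. Origin: centre of the flat underside, z up. It starts standing in one of the trays.
- spot_anvil: spot anvil for small parts: ground steel cylinder 40 mm in diameter and 31 mm high with a sloping shoulder up to a nose 13 mm in diameter, 46 mm high in all; grip it by the 40 mm cylinder. About 0.32 kg. Origin: centre of the flat underside, z up. It starts standing in one of the trays.
- bar_tray: the round bar's job tray: fixed grey tray, 106 (its x) by 186 mm (its y), floor 4 mm thick, rim 10 mm high. Open bay 98 x 98 mm for one anvil; beside it, towards +y, dark foam (12 mm high) holding a round steel bar, diameter 20, length 80 mm, along x, top 22 mm high. Origin: middle of the bay, on the underside (bench level); bay floor 4 mm above it; foam from 49 mm, tray end 133 mm along +y. z up.
- plate_tray: the plate's job tray: fixed grey tray, 106 (its x) by 186 mm (its y), floor 4 mm thick, rim 10 mm high. Open bay 98 x 98 mm for one anvil; beside it, towards +y, dark foam (12 mm high) holding a flat steel plate 70 x 48 x 8 mm, top 18 mm high. Origin: middle of the bay, on the underside (bench level); bay floor 4 mm above it; foam from 49 mm, tray end 133 mm along +y. z up.
- washer_tray: the washer's job tray: fixed grey tray, 106 (its x) by 186 mm (its y), floor 4 mm thick, rim 10 mm high. Open bay 98 x 98 mm for one anvil; beside it, towards +y, dark foam (12 mm high) holding a small steel washer 32 mm across, 4 mm thick, top 16 mm high. Origin: middle of the bay, on the underside (bench level); bay floor 4 mm above it; foam from 49 mm, tray end 133 mm along +y. z up.
- pad: free black rubber pad, fixed to the bench, 110 by 110 mm and 4 mm thick, empty at the start. Origin: centre of its underside (bench level), so its top is 4 mm above it; z up.
- amber_bottle: bystander: loose brown glass bottle with black cap and paper label, 68 mm in diameter and 152 mm high, standing at the side. Origin: centre of its underside.
- spray_can: bystander: loose dark spray can with a yellow label band, 53 mm in diameter and 150 mm high, standing at the side. Origin: centre of its underside.
- brush: bystander: loose cleaning brush about 180 mm long lying on the bench beyond the trays. Origin: on the bench under it, x along its length, the handle towards -x.
Not all that is in view belongs to the job. What is shaped like the v_anvil but blue, brown or red is not meant.

How it is judged:
At the end, for the whole second after the job is handed in: The V-anvil stands in the bar's tray, the flat anvil in the plate's tray and the spot anvil in the washer's tray, each on the tray's floor, upright within 0.1 rad, its axis within 15 mm of the middle of the open bay, released and at rest (horizontal distance between v_anvil and bar_tray below 0.015 m and z of v_anvil in the frame of bar_tray below 0.009 m and angle between each of v_anvil, flat_anvil, spot_anvil's own z axis and vertical below 0.1 rad and linear speed of each of v_anvil, flat_anvil, spot_anvil below 0.02 m/s and horizontal distance between flat_anvil and plate_tray below 0.015 m and z of flat_anvil in the frame of plate_tray below 0.009 m and horizontal distance between spot_anvil and washer_tray below 0.015 m and z of spot_anvil in the frame of washer_tray below 0.009 m); the robot touches nothing.
It fails at once if an anvil is dropped from about 3 cm or more (faster than 0.75 m/s with nothing holding it) ((linear speed of v_anvil above 0.75 m/s and contact force between the fingers and v_anvil below 0.05 N) or (linear speed of flat_anvil above 0.75 m/s and contact force between the fingers and flat_anvil below 0.05 N) or (linear speed of spot_anvil above 0.75 m/s and contact force between the fingers and spot_anvil below 0.05 N)).
It fails at once if the bottle, the spray can or the brush is shoved more than 3 cm or knocked over (distance of any of amber_bottle, spray_can, brush from where it was at the start of the episode above 0.03 m or angle between any of amber_bottle, spray_can's own z axis and vertical above 0.35 rad).
It also fails if it takes over 106 s, if anything falls off the work surface, if the arm or the gripper's body presses on something with over 40 N, if the wrist force passes 120 N, or if a joint passes its speed limit or range.

ROBOT

A 6-joint arm with a two-finger parallel gripper is mounted at the origin on the work surface. World frame = base frame: x ahead of the robot, y to its left, z up, the work surface at z = 0. Lengths are in m, angles in rad, forces in N, time in s.
With the tool pointing down it reaches from about 0.25 to 0.725 m from the base axis. Payload 4 kg.
Tool frame: the origin (TCP) lies midway between the tips of the shut fingers; the grasp point (between the pads) lies 19 mm behind it; z points along the fingers, y is the line along which they close (so a half turn about z gives the same grasp; the last joint's range is limited). The gripper opens to 85 mm and grips with 20 to 120 N. Pads are 22 mm wide; open, the fingers measure 114 mm over their backs; the gripper's body (76 mm by 85 mm) begins 54 mm behind the grasp point. The pads swing forward as they close: fully open they stand 13 mm farther back than shut.
Start: joints at [0, 0.241, 0.005, 1.335, 0, 1.571], TCP at [0.5, -0, 0.231] pointing down, gripper open.
Joint ranges: [-2.72, 2.72], [-1.05, 1.87], [-1.09, 1.28], [-1.99, 2.15], [-1.42, 1.44], [-3.14, 3.14]. Speed limits (rad/s): [2.79, 2.79, 3.14, 3.14, 3.14, 3.14].

INTERFACE

Orientations are given as a unit quaternion [x, y, z, w].
In Python, from cell import * gives the robot as it stands.
- The arm moves only by the tool servo_tool, never from a script. Its argument "rows" is a list of rows, each an object of numbers: "x", "y", "z": the shift along the tool's x, y, z in mm; "ax", "ay", "az": the turn, a rotation vector about the tool's x, y, z in degrees; "claw": the finger opening in mm, from 0 to 85.4. A call has exactly 8 rows; each row shifts and turns the commanded pose from where the row before left it, along the tool's axes as they then stand; what a row does not reach is not made up. A row lasts 1/10 s, in which the tool goes at most 50 mm and 8.59 degrees, less where a joint would pass 70% of its speed; a pose out of reach is approached as far as the arm can. A call is refused whole if a number of a shift passes 50 or a number of a turn 8.59, either way. A call with a gripper value outside its range is refused whole. The fingers move at their own pace and stop on an object; "grip_force" is the grip in N (left out, the last holds). Time passes only in rows, so rows that do not move let the fingers close, or fill a call up. It gives the time, the measured TCP pose, the force, the opening and the grip force at its end, in the units of the state.
- observe(): the state, without advancing time (a new reading comes with each control period).
- get_image(name): name is "scene" or "side" or "wrist"; returns a dict with "color" (384x512x3 uint8, red, green, blue), "mtx" (3x3 intrinsics, pixels), "pose" (4x4, takes a point from camera to world coordinates). Camera axes: x right, y down, z forward; pixel columns grow to the right and rows downward; lengths in m; the calibration is good to about 2 mm. A picture is of the moment at which its call begins. There is no depth.
- job_done(): hands the job in; it is judged then, once.
The state is a dict: "t": time; "qpos": joint angles; "joint_vel": joint speeds; "joint_efforts": joint torques, N m; "position": TCP position; "orientation": TCP orientation; "force": force on the tool from outside, world axes, zero at the start; "wrist_torque": the same for the moment, N m; "opening": finger opening in m; "finger_force": force on a finger pad.
Only numpy, scipy, OpenCV 4.12 (cv2) and the standard library are available. Lean on these libraries where they do the work, as an engineer would, in place of code of your own. Each camera call takes 0.05 s, during which the arm holds its last target. There are 200 camera calls.

## Working session

There is one attempt and no reset: what is moved stays moved. The work goes in short steps, Python scripts to look and compute and a tool call to move; the robot and the scene stay as the last step left them, time stands still between calls to the robot, and variables do not carry over. Pictures are saved under pics/ and viewed, at most 14 in all, crops included, and the job is handed in when it is done.

Besides the shell and the picture viewer there is one more tool, called as a command line: name --argument value ..., lists and objects as JSON in quotes. servo_tool: Moves the arm, as the interface text tells. Its arguments: {"type":"object","properties":{"rows":{"type":"array","items":{"type":"object","properties":{"x":{"type":"number"},"y":{"type":"number"},"z":{"type":"number"},"ax":{"type":"number"},"ay":{"type":"number"},"az":{"type":"number"},"claw":{"type":"number"}}}},"grip_force":{"type":"number"}},"required":["rows"]}

```bash
mkdir -p pics; python3 - <<'E'
from cell import *
import cv2,numpy as np
o=observe();print(o['t'],o['position'],o['orientation'],o['opening'])
for n in ['scene','side','wrist']:
    d=get_image(n);cv2.imwrite(f'pics/{n}0.png',cv2.resize(d['color'][:,:,::-1],(800,600),interpolation=cv2.INTER_CUBIC))
    np.savez(f'{n}0.npz',**d);print(n,d['mtx'].tolist(),d['pose'].round(4).tolist())
E
```

```text
0.0 [4.99390568e-01 2.66465746e-06 2.30411863e-01] [ 0.7071027   0.70711012 -0.00071925 -0.0007228 ] 0.08545277806789722
scene [[365.2342425653525, 0.0, 261.1649181725951], [0.0, 365.2342425653525, 191.7144139467849], [0.0, 0.0, 1.0]] [[-0.3169, 0.683, -0.6581, 1.1577], [0.9483, 0.2147, -0.2339, 0.2061], [-0.0185, -0.6982, -0.7157, 0.7031], [0.0, 0.0, 0.0, 1.0]]
side [[460.9692016195797, 0.0, 255.9352347863109], [0.0, 460.9692016195797, 186.05377238949558], [0.0, 0.0, 1.0]] [[0.9981, -0.0535, 0.0318, 0.5026], [-0.059, -0.6521, 0.7559, -0.9815], [-0.0197, -0.7563, -0.654, 0.8833], [0.0, 0.0, 0.0, 1.0]]
wrist [[346.2890417993758, 0.0, 255.83963769199136], [0.0, 346.2890417993758, 196.5592326038931], [0.0, 0.0, 1.0]] [[1.0, -0.0001, -0.0016, 0.4988], [-0.0005, -0.9636, -0.2673, 0.0672], [-0.0015, 0.2673, -0.9636, 0.3725], [0.0, 0.0, 0.0, 1.0]]
```

View pics/scene0.png

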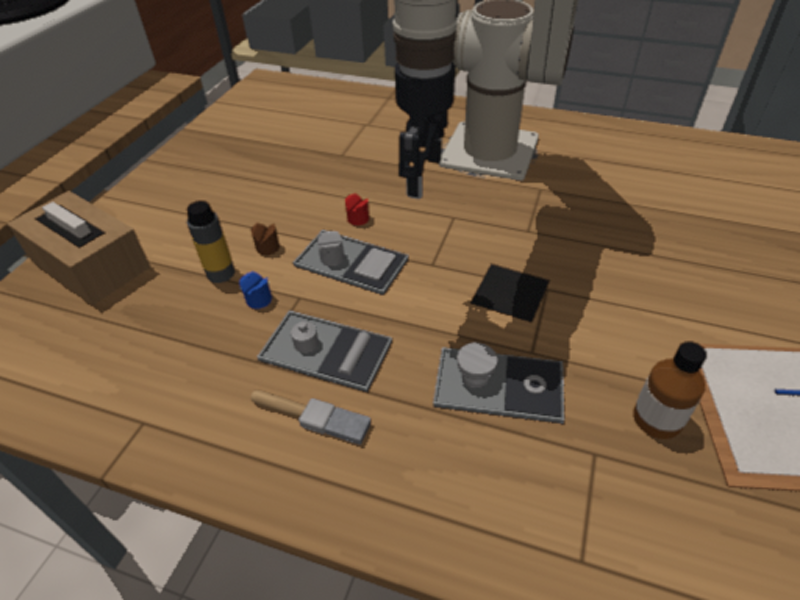

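View pics/side0.png

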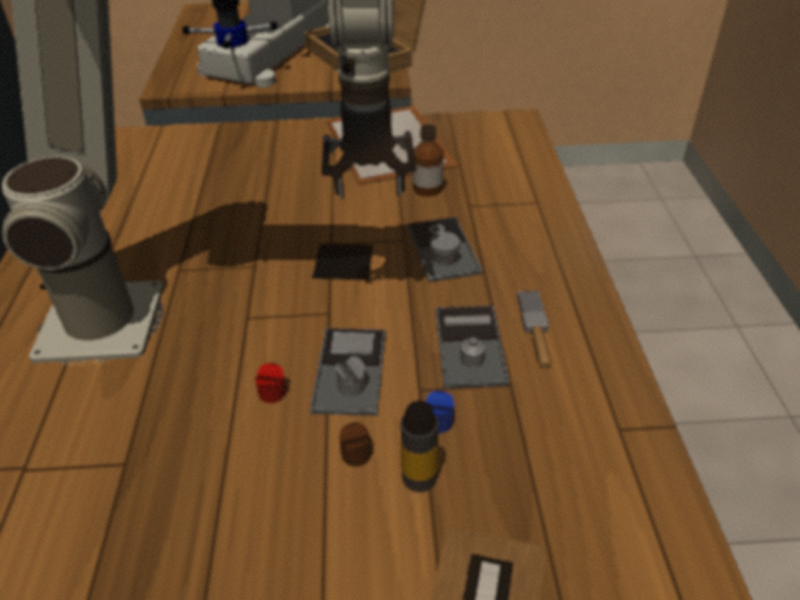

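The side view shows the grey V-anvil in the plate tray (352,375), the spot anvil in the bar tray (473,350), and the flat anvil in the washer tray (445,247). V-shaped candidates are grey (352,375), red (270,383), brown (355,445) and blue (440,412). Only the grey one is ground steel, so it's the one meant. I'll confirm with enlarged crops.

```bash
python3 - <<'E'
import cv2,numpy as np
a=np.load('scene0.npz')['color'][140:275,160:370,::-1]
cv2.imwrite('pics/scene_crop.png',cv2.resize(a,None,fx=3.8,fy=3.8,interpolation=cv2.INTER_CUBIC))
a=np.load('side0.npz')['color'][130:270,190:340,::-1]
cv2.imwrite('pics/side_crop.png',cv2.resize(a,None,fx=4,fy=4,interpolation=cv2.INTER_CUBIC))
E
```

```text
(no output)
```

View pics/scene_crop.png

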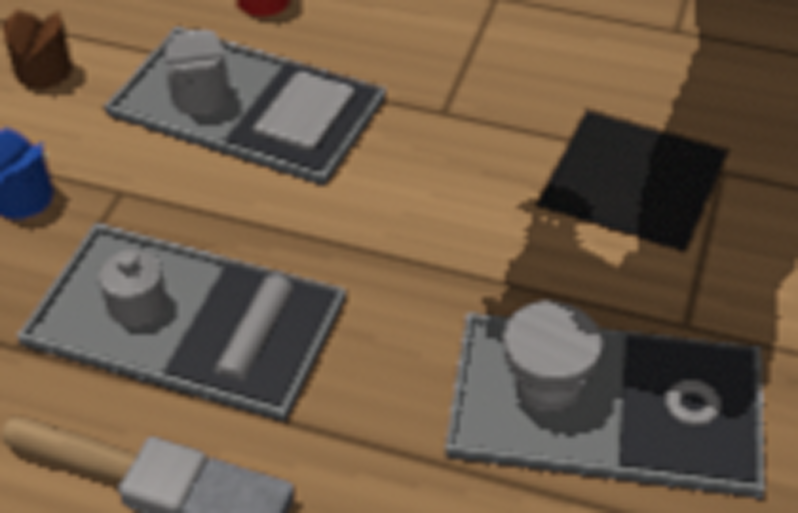

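View pics/side_crop.png

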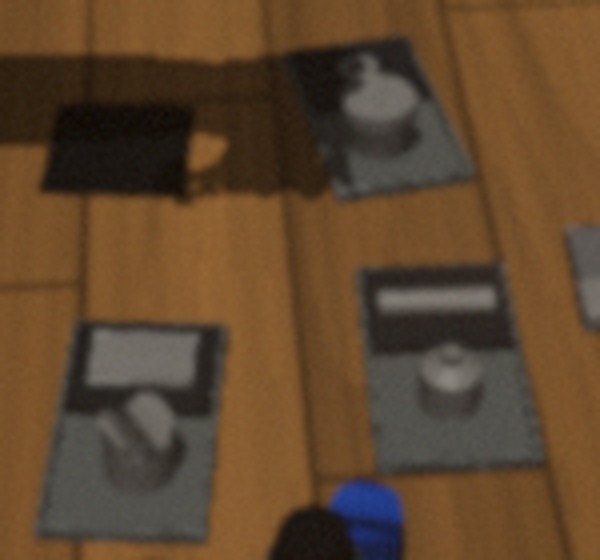

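```bash
cat > h.py <<'E'
import numpy as np
from scipy.optimize import least_squares
def proj(d,P):
    T=np.linalg.inv(d['pose']);p=np.atleast_2d(P)@T[:3,:3].T+T[:3,3];p=p@d['mtx'].T;return p[:,:2]/p[:,2:]
def onplane(d,uv,z):
    r=d['pose'][:3,:3]@np.linalg.solve(d['mtx'],[*uv,1]);c=d['pose'][:3,3];return (c+r*(z-c[2])/r[2])[:2]
E
python3 - <<'E'
from h import *
S=np.load('scene0.npz');D=np.load('side0.npz')
s=lambda p:np.array(p)/3.8+[160,140]-0.37
e=lambda p:np.array(p)/4+[190,130]-0.37
tr=np.array([[-53,-53],[53,-53],[53,133],[-53,133]])/1e3
pd=np.array([[-55,-55],[55,-55],[55,55],[-55,55]])/1e3
L={'plate':([(176,31),(108,108),(325,182),(384,92)],[(38,537),(207,541),(228,327),(78,323)],tr,.01),
'bar':([(97,229),(22,340),(285,415),(345,292)],[(380,472),(545,465),(504,264),(360,269)],tr,.01),
'washer':([(469,316),(448,455),(762,492),(762,348)],[(340,198),(474,178),(408,38),(287,54)],tr,.01),
'pad':([(590,111),(538,206),(687,248),(727,152)],[(42,188),(185,193),(194,107),(60,104)],pd,.004)}
for n,(a,b,m,z) in L.items():
    a=s(a);b=e(b)
    def f(q):
        c,si=np.cos(q[2]),np.sin(q[2]);P=np.c_[m@np.array([[c,si],[-si,c]])+q[:2],np.full(4,z)]
        return np.r_[(proj(S,P)-a).ravel(),(proj(D,P)-b).ravel()]
    r=least_squares(f,[.5,0,0]);print(n,r.x.round(4),'rms px',np.sqrt(np.mean(r.fun**2)).round(2))
for n,a,b in [('flat',(552,340),(380,95)),('V',(197,55),(137,420)),('spot',(128,262),(452,352))]:
    print(n,onplane(S,s(a),.05).round(4),onplane(D,e(b),.05).round(4))
for n,uv in [('can',(218,272)),('bottle',(663,420)),('blue',(256,298)),('brown',(266,246)),('red',(357,218)),('brush1',(255,398)),('brush2',(370,430))]:
    print(n,onplane(S,np.array(uv)/1.5625,.0).round(3))
E
```

```text
plate [ 0.4476 -0.197  -0.1147] rms px 1.17
bar [ 0.6573 -0.1541 -0.0213] rms px 1.25
washer [0.6471 0.1221 0.1565] rms px 1.04
pad [ 0.4404  0.1392 -0.1087] rms px 0.78
flat [0.6396 0.1246] [0.6379 0.1244]
V [ 0.4597 -0.1861] [ 0.4533 -0.1949]
spot [ 0.6597 -0.145 ] [ 0.6547 -0.1512]
can [ 0.549 -0.377]
bottle [0.629 0.396]
blue [ 0.587 -0.277]
brown [ 0.457 -0.328]
red [ 0.325 -0.194]
brush1 [ 0.773 -0.176]
brush2 [0.771 0.006]
```

servo_tool --rows '[{"x": -30, "y": -6, "z": 8, "claw": 64}, {"x": -30, "y": -6, "z": 12}, {"x": -30, "y": -6, "z": 12}, {"x": -30, "y": -6, "z": 12}, {"x": -30, "y": -6, "z": 12}, {"x": -25, "y": -7, "z": 12}, {"x": -16, "y": -6, "z": 12}, {}]' --grip_force 80

```text
$.rows[0]: bad value
```

```bash
cat > look.py <<'E'
import sys,cv2;from cell import *;from h import *
n=sys.argv[1];cam=sys.argv[2] if len(sys.argv)>2 else 'wrist'
o=observe();d=get_image(cam);np.savez(n+'.npz',**d)
print(o['t'],o['position'].round(4) if hasattr(o['position'],'round') else o['position'],o['opening'])
cv2.imwrite(f'pics/{n}.png',cv2.resize(d['color'][:,:,::-1],(800,600),interpolation=cv2.INTER_CUBIC))
E
python3 look.py w1
```

```text
0.15 [0.4995 0.     0.2306] 0.08575208474239228
```

View pics/w1.png

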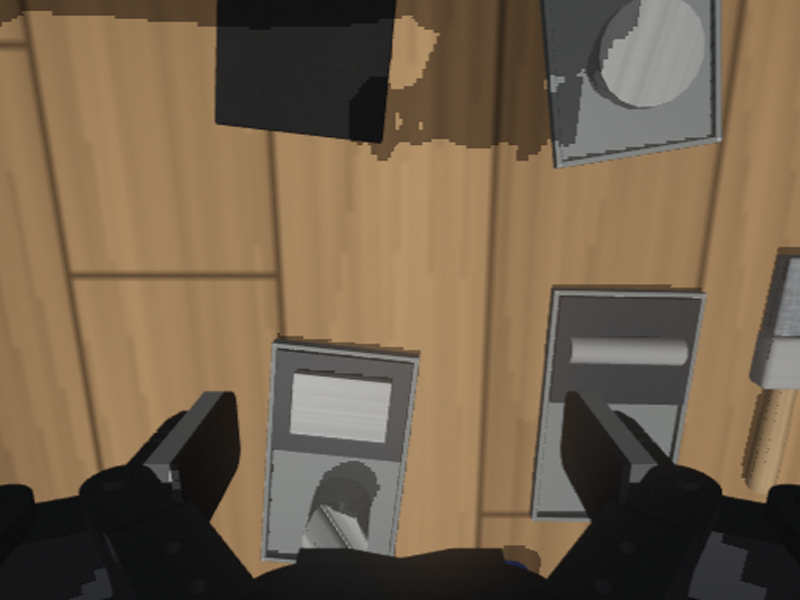

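The wrist view shows the V-anvil at (340,515), the bar tray corners at (532,518)/(553,289)/(705,292), and the flat disc at (651,52). The move was refused, so I'll resend it with full rows.

servo_tool --rows '[{"x": -30, "y": -6, "z": 8, "ax": 0, "ay": 0, "az": 0, "claw": 64}, {"x": -30, "y": -6, "z": 12, "ax": 0, "ay": 0, "az": 0, "claw": 64}, {"x": -30, "y": -6, "z": 12, "ax": 0, "ay": 0, "az": 0, "claw": 64}, {"x": -30, "y": -6, "z": 12, "ax": 0, "ay": 0, "az": 0, "claw": 64}, {"x": -30, "y": -6, "z": 12, "ax": 0, "ay": 0, "az": 0, "claw": 64}, {"x": -25, "y": -7, "z": 12, "ax": 0, "ay": 0, "az": 0, "claw": 64}, {"x": -16, "y": -6, "z": 12, "ax": 0, "ay": 0, "az": 0, "claw": 64}, {"x": 0, "y": 0, "z": 0, "ax": 0, "ay": 0, "az": 0, "claw": 64}]' --grip_force 80

```text
t: 1.0
position: [0.4549, -0.1922, 0.1494]
orientation: [0.708, 0.706, -0.001, -0.002]
force: [-0.3, -0.4, -0.4]
opening: 0.0643
finger_force: 0.0
```

```bash
python3 look.py w2; python3 - <<'E'
from h import *
W=np.load('w1.npz');k=lambda p:np.array(p)/1.5625-0.2
f=lambda y,l:[(np.array(p)@[[np.cos(y),np.sin(y)],[-np.sin(y),np.cos(y)]]).round(4) for p in l]
for n,y,z,l in [('plate',-.1147,.01,[((262,560),(-53,-53)),((273,342),(-53,133)),((418,355),(53,133))]),
 ('bar',-.0213,.01,[((532,518),(-53,-53)),((553,289),(-53,133)),((705,292),(53,133))]),
 ('washer',.1565,.01,[((557,167),(-53,-53)),((720,140),(53,-53))]),('pad',-.1087,.004,[((216,124),(-55,-55)),((381,142),(55,-55))])]:
    for uv,m in l: print(n,(onplane(W,k(uv),z)-f(y,[m])[0]/1e3).round(4))
print('flat',onplane(W,k((651,52)),.05))
E
```

```text
1.0 [ 0.4549 -0.1922  0.1494] 0.06425059562874161
plate [ 0.4466 -0.1962]
plate [ 0.4457 -0.1969]
plate [ 0.4432 -0.1946]
bar [ 0.6552 -0.1518]
bar [ 0.6538 -0.1543]
bar [ 0.6527 -0.1542]
washer [0.6442 0.1218]
washer [0.6425 0.1219]
pad [0.44   0.1368]
pad [0.4372 0.1375]
flat [0.63565647 0.12266853]
```

View pics/w2.png

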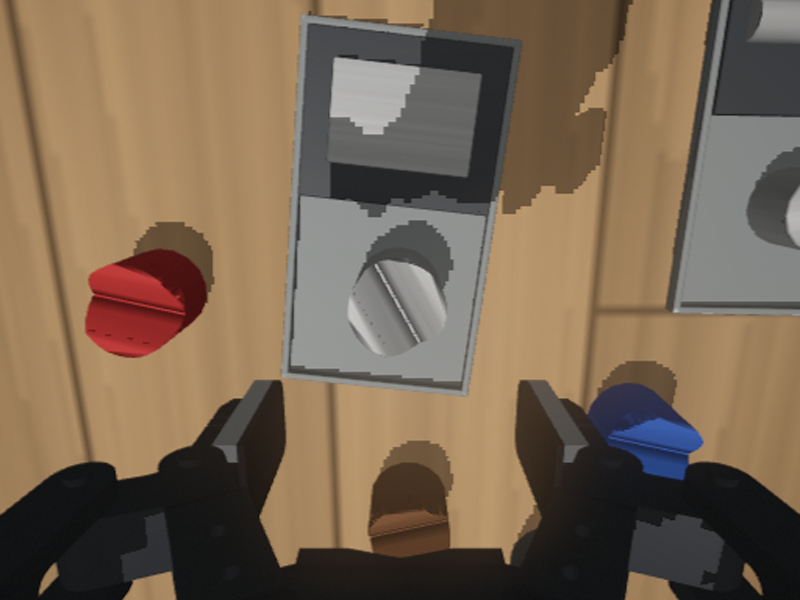

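Here the V-anvil top is centred at about (397,308), with its groove running diagonally. The tray corners are (287,376), (467,394), (304,16) and (521,40).

```bash
cat >> h.py <<'E'
TR=np.array([[-53,-53],[53,-53],[53,133],[-53,133]])/1e3
def fit(d,uv,m,z):
    uv=np.array(uv)/1.5625-0.2;m=np.array(m)
    def f(q):
        c,s=np.cos(q[2]),np.sin(q[2]);return (proj(d,np.c_[m@np.array([[c,s],[-s,c]])+q[:2],np.full(len(m),z)])-uv).ravel()
    r=least_squares(f,[.5,0,0]);return r.x.round(4),np.sqrt(np.mean(r.fun**2)).round(2)
def pt(d,uv,z): return onplane(d,np.array(uv)/1.5625-0.2,z).round(4)
E
python3 - <<'E'
from h import *
W=np.load('w2.npz')
print(fit(W,[(287,376),(467,394),(521,40),(304,16)],TR,.01),pt(W,(397,308),.05))
E
```

```text
(array([ 0.446 , -0.1974, -0.1071]), np.float64(2.01)) [ 0.4522 -0.1921]
```

servo_tool --rows '[{"x": 0, "y": -3, "z": 20, "ax": 0, "ay": 0, "az": 0, "claw": 64}, {"x": 0, "y": 0, "z": 22, "ax": 0, "ay": 0, "az": 0, "claw": 64}, {"x": 0, "y": 0, "z": 25, "ax": 0, "ay": 0, "az": 0, "claw": 64}, {"x": 0, "y": 0, "z": 25, "ax": 0, "ay": 0, "az": 0, "claw": 64}, {"x": 0, "y": 0, "z": 20, "ax": 0, "ay": 0, "az": 0, "claw": 64}, {"x": 0, "y": 0, "z": 16, "ax": 0, "ay": 0, "az": 0, "claw": 64}, {"x": 0, "y": 0, "z": 12, "ax": 0, "ay": 0, "az": 0, "claw": 64}, {"x": 0, "y": 0, "z": 0, "ax": 0, "ay": 0, "az": 0, "claw": 64}]'

```text
t: 1.85
position: [0.4534, -0.1899, 0.0103]
orientation: [0.707, 0.708, -0.0, -0.001]
force: [0.2, 0.1, -0.2]
opening: 0.0638
finger_force: 0.0
```

servo_tool --rows '[{"x": 0, "y": 0, "z": 0, "ax": 0, "ay": 0, "az": 0, "claw": 35}, {"x": 0, "y": 0, "z": 0, "ax": 0, "ay": 0, "az": 0, "claw": 35}, {"x": 0, "y": 0, "z": 0, "ax": 0, "ay": 0, "az": 0, "claw": 35}, {"x": 0, "y": 0, "z": 0, "ax": 0, "ay": 0, "az": 0, "claw": 35}, {"x": 0, "y": 0, "z": 0, "ax": 0, "ay": 0, "az": 0, "claw": 35}, {"x": 0, "y": 0, "z": 0, "ax": 0, "ay": 0, "az": 0, "claw": 35}, {"x": 0, "y": 0, "z": 0, "ax": 0, "ay": 0, "az": 0, "claw": 35}, {"x": 0, "y": 0, "z": 0, "ax": 0, "ay": 0, "az": 0, "claw": 35}]'

```text
t: 2.65
position: [0.4547, -0.1911, 0.0124]
orientation: [0.707, 0.707, 0.001, 0.001]
force: [-1.6, 1.5, 5.9]
opening: 0.0446
finger_force: 82.9
```

servo_tool --rows '[{"x": 0, "y": 0, "z": -10, "ax": 0, "ay": 0, "az": 0, "claw": 35}, {"x": 0, "y": 0, "z": -20, "ax": 0, "ay": 0, "az": 0, "claw": 35}, {"x": 0, "y": 0, "z": -20, "ax": 0, "ay": 0, "az": 0, "claw": 35}, {"x": 0, "y": 0, "z": -20, "ax": 0, "ay": 0, "az": 0, "claw": 35}, {"x": 10, "y": 0, "z": -20, "ax": 0, "ay": 0, "az": 0, "claw": 35}, {"x": 20, "y": 0, "z": -10, "ax": 0, "ay": 0, "az": 0, "claw": 35}, {"x": 30, "y": 0, "z": 0, "ax": 0, "ay": 0, "az": 0, "claw": 35}, {"x": 30, "y": 0, "z": 0, "ax": 0, "ay": 0, "az": 0, "claw": 35}]'

```text
t: 3.45
position: [0.4538, -0.1005, 0.1117]
orientation: [0.708, 0.707, 0.0, 0.0]
force: [-0.1, 0.0, -5.2]
opening: 0.0446
finger_force: 82.7
```

servo_tool --rows '[{"x": 35, "y": -3, "z": 0, "ax": 0, "ay": 0, "az": 0, "claw": 35}, {"x": 35, "y": -3, "z": 0, "ax": 0, "ay": 0, "az": 0, "claw": 35}, {"x": 35, "y": -3, "z": 0, "ax": 0, "ay": 0, "az": 0, "claw": 35}, {"x": 35, "y": -3, "z": 0, "ax": 0, "ay": 0, "az": 0, "claw": 35}, {"x": 35, "y": -3, "z": 0, "ax": 0, "ay": 0, "az": 0, "claw": 35}, {"x": 30, "y": 0, "z": 0, "ax": 0, "ay": 0, "az": 0, "claw": 35}, {"x": 20, "y": 0, "z": 0, "ax": 0, "ay": 0, "az": 0, "claw": 35}, {"x": 14, "y": 0, "z": 0, "ax": 0, "ay": 0, "az": 0, "claw": 35}]'

```text
t: 4.25
position: [0.4385, 0.1393, 0.1112]
orientation: [0.707, 0.708, -0.0, -0.0]
force: [0.1, -0.4, -4.6]
opening: 0.0445
finger_force: 82.6
```

servo_tool --rows '[{"x": 0, "y": 0, "z": 10, "ax": 0, "ay": 0, "az": 0, "claw": 35}, {"x": 0, "y": 0, "z": 20, "ax": 0, "ay": 0, "az": 0, "claw": 35}, {"x": 0, "y": 0, "z": 20, "ax": 0, "ay": 0, "az": 0, "claw": 35}, {"x": 0, "y": 0, "z": 20, "ax": 0, "ay": 0, "az": 0, "claw": 35}, {"x": 0, "y": 0, "z": 12, "ax": 0, "ay": 0, "az": 0, "claw": 35}, {"x": 0, "y": 0, "z": 8, "ax": 0, "ay": 0, "az": 0, "claw": 35}, {"x": 0, "y": 0, "z": 6, "ax": 0, "ay": 0, "az": 0, "claw": 35}, {"x": 0, "y": 0, "z": 2, "ax": 0, "ay": 0, "az": 0, "claw": 35}]'

```text
t: 5.05
position: [0.4388, 0.1374, 0.0128]
orientation: [0.707, 0.707, -0.0, -0.0]
force: [-0.5, 1.0, -5.1]
opening: 0.0447
finger_force: 82.5
```

```bash
python3 - <<'E'
from cell import *
o=observe();print(o['position'],o['force'],o['opening'])
E
```

```text
[0.43880914 0.13743067 0.01277582] [-0.49353456  1.03409792 -5.14267169] 0.044705526268786114
```

servo_tool --rows '[{"x": 0, "y": 0, "z": 1, "ax": 0, "ay": 0, "az": 0, "claw": 35}, {"x": 0, "y": 0, "z": 0.5, "ax": 0, "ay": 0, "az": 0, "claw": 35}, {"x": 0, "y": 0, "z": 0.5, "ax": 0, "ay": 0, "az": 0, "claw": 35}, {"x": 0, "y": 0, "z": 0.5, "ax": 0, "ay": 0, "az": 0, "claw": 35}, {"x": 0, "y": 0, "z": 0, "ax": 0, "ay": 0, "az": 0, "claw": 35}, {"x": 0, "y": 0, "z": 0, "ax": 0, "ay": 0, "az": 0, "claw": 35}, {"x": 0, "y": 0, "z": 0, "ax": 0, "ay": 0, "az": 0, "claw": 35}, {"x": 0, "y": 0, "z": 0, "ax": 0, "ay": 0, "az": 0, "claw": 35}]'

```text
t: 5.85
position: [0.4394, 0.1379, 0.0124]
orientation: [0.707, 0.707, 0.0, 0.001]
force: [-2.9, -3.5, 8.2]
opening: 0.0448
finger_force: 84.0
```

servo_tool --rows '[{"x": 0, "y": 0, "z": 0, "ax": 0, "ay": 0, "az": 0, "claw": 76}, {"x": 0, "y": 0, "z": 0, "ax": 0, "ay": 0, "az": 0, "claw": 76}, {"x": 0, "y": 0, "z": 0, "ax": 0, "ay": 0, "az": 0, "claw": 76}, {"x": 0, "y": 0, "z": 0, "ax": 0, "ay": 0, "az": 0, "claw": 76}, {"x": 0, "y": 0, "z": -10, "ax": 0, "ay": 0, "az": 0, "claw": 76}, {"x": 0, "y": 0, "z": -25, "ax": 0, "ay": 0, "az": 0, "claw": 76}, {"x": 0, "y": 0, "z": -40, "ax": 0, "ay": 0, "az": 0, "claw": 76}, {"x": 0, "y": 0, "z": -40, "ax": 0, "ay": 0, "az": 0, "claw": 76}]'

```text
t: 6.65
position: [0.4383, 0.1378, 0.1272]
orientation: [0.707, 0.707, -0.001, -0.0]
force: [0.4, 0.4, -0.1]
opening: 0.0762
finger_force: 0.0
```

servo_tool --rows '[{"x": 0, "y": 15, "z": -22, "ax": 0, "ay": 0, "az": 0, "claw": 76}, {"x": -3, "y": 35, "z": 0, "ax": 0, "ay": 0, "az": 0, "claw": 76}, {"x": -3, "y": 40, "z": 0, "ax": 0, "ay": 0, "az": 0, "claw": 76}, {"x": -4, "y": 40, "z": 0, "ax": 0, "ay": 0, "az": 0, "claw": 76}, {"x": -4, "y": 38, "z": 0, "ax": 0, "ay": 0, "az": 0, "claw": 76}, {"x": 0, "y": 20, "z": 0, "ax": 0, "ay": 0, "az": 0, "claw": 76}, {"x": 0, "y": 10, "z": 0, "ax": 0, "ay": 0, "az": 0, "claw": 76}, {"x": 0, "y": 0, "z": 0, "ax": 0, "ay": 0, "az": 0, "claw": 76}]'

```text
t: 7.45
position: [0.6381, 0.1238, 0.1476]
orientation: [0.707, 0.707, 0.0, 0.0]
force: [-1.0, -0.9, 0.6]
opening: 0.0762
finger_force: 0.0
```

```bash
python3 look.py w3
```

```text
7.45 [0.6381 0.1238 0.1476] 0.07619398258395522
```

View pics/w3.png

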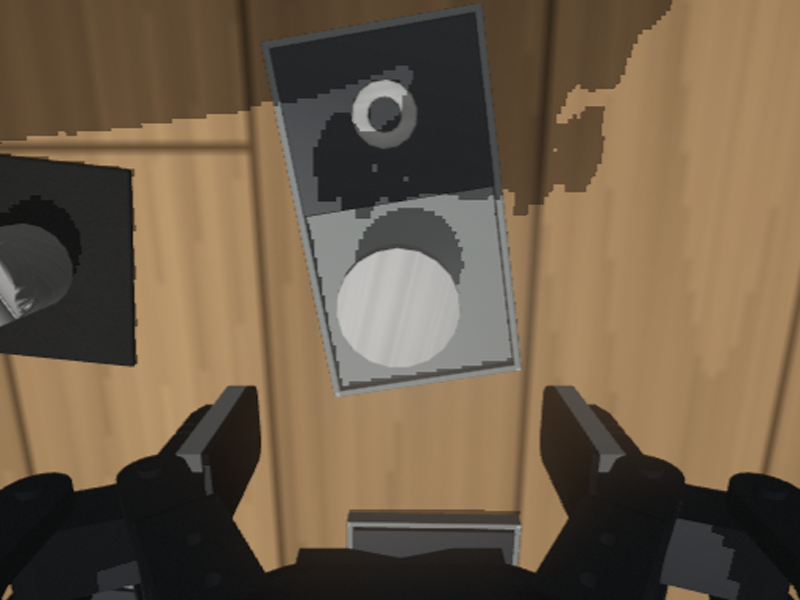

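The flat disc is centred at (398,307). The tray corners are (338,394), (519,369), (482,7) and (264,44), and the V-anvil stands on the pad.

```bash
python3 - <<'E'
from h import *
W=np.load('w3.npz')
print(fit(W,[(338,394),(519,369),(482,7),(264,44)],TR,.01),pt(W,(398,307),.05))
E
```

```text
(array([0.6447, 0.1202, 0.1546]), np.float64(2.21)) [0.6363 0.1247]
```

servo_tool --rows '[{"x": 1, "y": -2, "z": 20, "ax": 0, "ay": 0, "az": 0, "claw": 76}, {"x": 0, "y": 0, "z": 22, "ax": 0, "ay": 0, "az": 0, "claw": 76}, {"x": 0, "y": 0, "z": 25, "ax": 0, "ay": 0, "az": 0, "claw": 76}, {"x": 0, "y": 0, "z": 25, "ax": 0, "ay": 0, "az": 0, "claw": 76}, {"x": 0, "y": 0, "z": 18, "ax": 0, "ay": 0, "az": 0, "claw": 76}, {"x": 0, "y": 0, "z": 12, "ax": 0, "ay": 0, "az": 0, "claw": 76}, {"x": 0, "y": 0, "z": 9, "ax": 0, "ay": 0, "az": 0, "claw": 76}, {"x": 0, "y": 0, "z": 0, "ax": 0, "ay": 0, "az": 0, "claw": 76}]'

```text
t: 8.3
position: [0.634, 0.125, 0.016]
orientation: [0.707, 0.707, -0.001, -0.001]
force: [0.3, -0.7, -0.2]
opening: 0.076
finger_force: 0.0
```

servo_tool --rows '[{"x": 0, "y": 0, "z": 0, "ax": 0, "ay": 0, "az": 0, "claw": 48}, {"x": 0, "y": 0, "z": 0, "ax": 0, "ay": 0, "az": 0, "claw": 48}, {"x": 0, "y": 0, "z": 0, "ax": 0, "ay": 0, "az": 0, "claw": 48}, {"x": 0, "y": 0, "z": 0, "ax": 0, "ay": 0, "az": 0, "claw": 48}, {"x": 0, "y": 0, "z": 0, "ax": 0, "ay": 0, "az": 0, "claw": 48}, {"x": 0, "y": 0, "z": 0, "ax": 0, "ay": 0, "az": 0, "claw": 48}, {"x": 0, "y": 0, "z": 0, "ax": 0, "ay": 0, "az": 0, "claw": 48}, {"x": 0, "y": 0, "z": 0, "ax": 0, "ay": 0, "az": 0, "claw": 48}]'

```text
t: 9.1
position: [0.6365, 0.1253, 0.0188]
orientation: [0.707, 0.707, 0.002, 0.001]
force: [2.0, -0.5, 6.1]
opening: 0.0556
finger_force: 86.2
```

servo_tool --rows '[{"x": 0, "y": 0, "z": -10, "ax": 0, "ay": 0, "az": 0, "claw": 48}, {"x": 0, "y": 0, "z": -20, "ax": 0, "ay": 0, "az": 0, "claw": 48}, {"x": 0, "y": 0, "z": -20, "ax": 0, "ay": 0, "az": 0, "claw": 48}, {"x": 0, "y": 0, "z": -20, "ax": 0, "ay": 0, "az": 0, "claw": 48}, {"x": 0, "y": 0, "z": -20, "ax": 0, "ay": 0, "az": 0, "claw": 48}, {"x": -10, "y": -6, "z": -10, "ax": 0, "ay": 0, "az": 0, "claw": 48}, {"x": -30, "y": -18, "z": 0, "ax": 0, "ay": 0, "az": 0, "claw": 48}, {"x": -35, "y": -20, "z": 0, "ax": 0, "ay": 0, "az": 0, "claw": 48}]'

```text
t: 9.9
position: [0.5895, 0.0495, 0.1159]
orientation: [0.706, 0.708, -0.001, -0.0]
force: [0.1, -0.5, -5.8]
opening: 0.0553
finger_force: 86.3
```

servo_tool --rows '[{"x": -35, "y": -20, "z": 0, "ax": 0, "ay": 0, "az": 0, "claw": 48}, {"x": -35, "y": -20, "z": 0, "ax": 0, "ay": 0, "az": 0, "claw": 48}, {"x": -35, "y": -20, "z": 0, "ax": 0, "ay": 0, "az": 0, "claw": 48}, {"x": -35, "y": -20, "z": 0, "ax": 0, "ay": 0, "az": 0, "claw": 48}, {"x": -35, "y": -20, "z": 0, "ax": 0, "ay": 0, "az": 0, "claw": 48}, {"x": -35, "y": -20, "z": 0, "ax": 0, "ay": 0, "az": 0, "claw": 48}, {"x": -25, "y": -16, "z": 0, "ax": 0, "ay": 0, "az": 0, "claw": 48}, {"x": -12, "y": -10, "z": 0, "ax": 0, "ay": 0, "az": 0, "claw": 48}]'

```text
t: 10.7
position: [0.4414, -0.1989, 0.1159]
orientation: [0.708, 0.706, -0.001, -0.001]
force: [1.0, 0.5, -5.4]
opening: 0.0556
finger_force: 86.3
```

servo_tool --rows '[{"x": 0, "y": 0, "z": 0, "ax": 0, "ay": 0, "az": 0, "claw": 48}, {"x": 0, "y": 0, "z": 0, "ax": 0, "ay": 0, "az": 0, "claw": 48}, {"x": 0, "y": 0, "z": 0, "ax": 0, "ay": 0, "az": 0, "claw": 48}, {"x": 0, "y": 0, "z": 0, "ax": 0, "ay": 0, "az": 0, "claw": 48}, {"x": 0, "y": 0, "z": 10, "ax": 0, "ay": 0, "az": 0, "claw": 48}, {"x": 0, "y": 0, "z": 20, "ax": 0, "ay": 0, "az": 0, "claw": 48}, {"x": 0, "y": 0, "z": 10, "ax": 0, "ay": 0, "az": 0, "claw": 48}, {"x": 0, "y": 0, "z": 0, "ax": 0, "ay": 0, "az": 0, "claw": 48}]'

```text
t: 11.5
position: [0.4433, -0.1958, 0.0746]
orientation: [0.707, 0.707, -0.001, -0.002]
force: [-0.4, -0.2, -5.4]
opening: 0.0556
finger_force: 86.3
```

```bash
python3 look.py w4
```

```text
11.5 [ 0.4433 -0.1958  0.0746] 0.05561355339431377
```

View pics/w4.png

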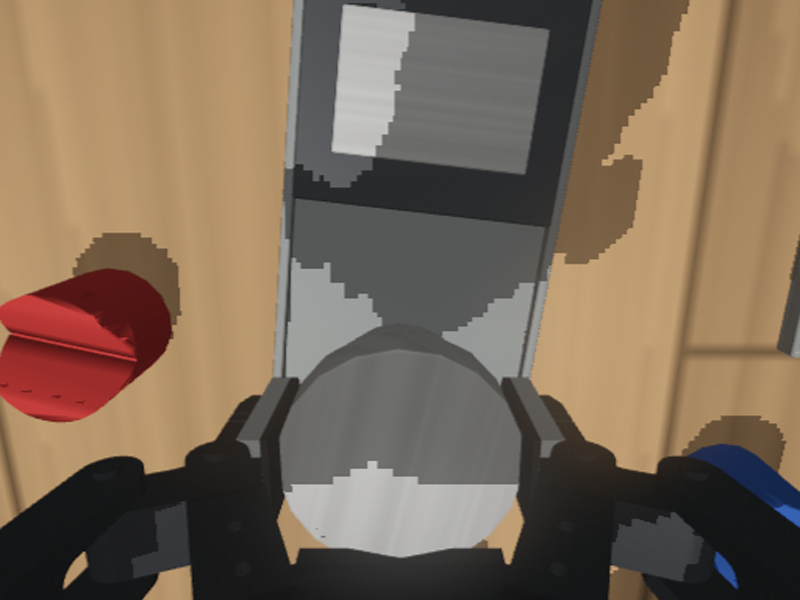

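The flat anvil hangs level, with its disc centred at (401,454). The foam edge runs from (293,199) to (547,227).

```bash
python3 - <<'E'
from h import *
W=np.load('w4.npz')
print(fit(W,[(293,199),(547,227)],[(-.049,.049),(.049,.049)],.012),[pt(W,(401,454),z) for z in (.104,.107)])
E
```

```text
(array([ 0.4446, -0.1974, -0.1081]), np.float64(1.35)) [array([ 0.4427, -0.1954]), array([ 0.4427, -0.1936])]
```

servo_tool --rows '[{"x": -2, "y": 3, "z": 8, "ax": 0, "ay": 0, "az": 0, "claw": 48}, {"x": 0, "y": 0, "z": 15, "ax": 0, "ay": 0, "az": 0, "claw": 48}, {"x": 0, "y": 0, "z": 15, "ax": 0, "ay": 0, "az": 0, "claw": 48}, {"x": 0, "y": 0, "z": 10, "ax": 0, "ay": 0, "az": 0, "claw": 48}, {"x": 0, "y": 0, "z": 5, "ax": 0, "ay": 0, "az": 0, "claw": 48}, {"x": 0, "y": 0, "z": 3, "ax": 0, "ay": 0, "az": 0, "claw": 48}, {"x": 0, "y": 0, "z": 1, "ax": 0, "ay": 0, "az": 0, "claw": 48}, {"x": 0, "y": 0, "z": 0, "ax": 0, "ay": 0, "az": 0, "claw": 48}]'

```text
t: 12.35
position: [0.4484, -0.1992, 0.0202]
orientation: [0.707, 0.707, 0.0, 0.0]
force: [-0.4, 0.2, -5.4]
opening: 0.0554
finger_force: 86.4
```

servo_tool --rows '[{"x": 0, "y": 0, "z": 1, "ax": 0, "ay": 0, "az": 0, "claw": 48}, {"x": 0, "y": 0, "z": 0.5, "ax": 0, "ay": 0, "az": 0, "claw": 48}, {"x": 0, "y": 0, "z": 0.5, "ax": 0, "ay": 0, "az": 0, "claw": 48}, {"x": 0, "y": 0, "z": 0.5, "ax": 0, "ay": 0, "az": 0, "claw": 48}, {"x": 0, "y": 0, "z": 0, "ax": 0, "ay": 0, "az": 0, "claw": 48}, {"x": 0, "y": 0, "z": 0, "ax": 0, "ay": 0, "az": 0, "claw": 48}, {"x": 0, "y": 0, "z": 0, "ax": 0, "ay": 0, "az": 0, "claw": 48}, {"x": 0, "y": 0, "z": 0, "ax": 0, "ay": 0, "az": 0, "claw": 48}]'

```text
t: 13.15
position: [0.4484, -0.1992, 0.0187]
orientation: [0.707, 0.707, 0.0, 0.001]
force: [-2.9, 0.6, 4.5]
opening: 0.0551
finger_force: 87.6
```

servo_tool --rows '[{"x": 0, "y": 0, "z": 0, "ax": 0, "ay": 0, "az": 0, "claw": 76}, {"x": 0, "y": 0, "z": 0, "ax": 0, "ay": 0, "az": 0, "claw": 76}, {"x": 0, "y": 0, "z": 0, "ax": 0, "ay": 0, "az": 0, "claw": 76}, {"x": 0, "y": 0, "z": 0, "ax": 0, "ay": 0, "az": 0, "claw": 76}, {"x": 0, "y": 0, "z": -10, "ax": 0, "ay": 0, "az": 0, "claw": 76}, {"x": 0, "y": 0, "z": -25, "ax": 0, "ay": 0, "az": 0, "claw": 76}, {"x": 0, "y": 0, "z": -35, "ax": 0, "ay": 0, "az": 0, "claw": 76}, {"x": 0, "y": 0, "z": -40, "ax": 0, "ay": 0, "az": 0, "claw": 76}]'

```text
t: 13.95
position: [0.4471, -0.1986, 0.1282]
orientation: [0.707, 0.707, -0.0, -0.001]
force: [0.7, -1.0, -0.4]
opening: 0.0758
finger_force: 0.0
```

servo_tool --rows '[{"x": 0, "y": 15, "z": -20, "ax": 0, "ay": 0, "az": 0, "claw": 60}, {"x": 8, "y": 35, "z": 0, "ax": 0, "ay": 0, "az": 0, "claw": 60}, {"x": 10, "y": 40, "z": 0, "ax": 0, "ay": 0, "az": 0, "claw": 60}, {"x": 10, "y": 40, "z": 0, "ax": 0, "ay": 0, "az": 0, "claw": 60}, {"x": 10, "y": 38, "z": 0, "ax": 0, "ay": 0, "az": 0, "claw": 60}, {"x": 5, "y": 25, "z": 0, "ax": 0, "ay": 0, "az": 0, "claw": 60}, {"x": 4, "y": 15, "z": 0, "ax": 0, "ay": 0, "az": 0, "claw": 60}, {"x": 0, "y": 0, "z": 0, "ax": 0, "ay": 0, "az": 0, "claw": 60}]'

```text
t: 14.75
position: [0.6577, -0.151, 0.147]
orientation: [0.706, 0.708, 0.0, 0.0]
force: [-0.1, 0.3, -0.1]
opening: 0.06
finger_force: 0.0
```

```bash
python3 look.py w5
```

```text
14.75 [ 0.6577 -0.151   0.147 ] 0.06004392337334195
```

View pics/w5.png

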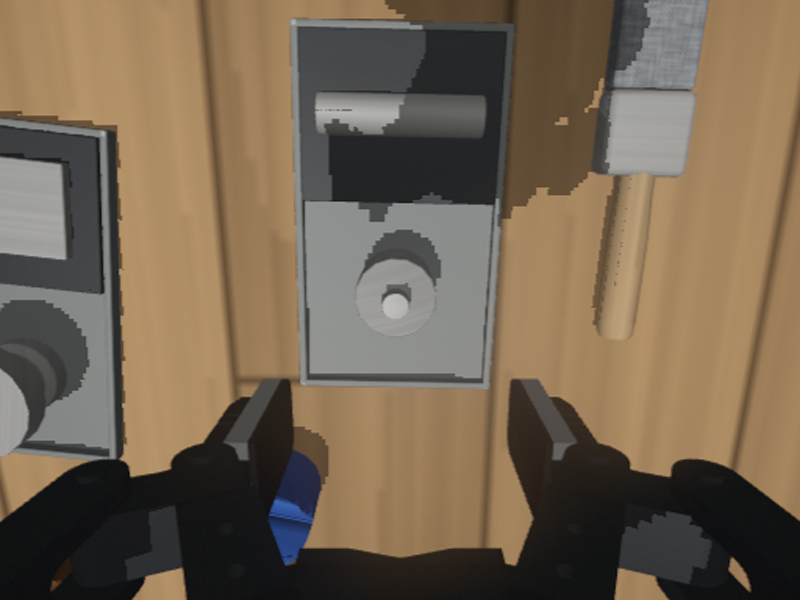

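The spot nose is at (396,306). The bar tray corners are (300,384), (488,388), (513,26) and (292,20).

```bash
python3 - <<'E'
from h import *
W=np.load('w5.npz')
print(fit(W,[(300,384),(488,388),(513,26),(292,20)],TR,.01),pt(W,(396,306),.05))
E
```

```text
(array([ 0.6549, -0.1555, -0.0232]), np.float64(1.52)) [ 0.655  -0.1494]
```

servo_tool --rows '[{"x": 1, "y": -2, "z": 20, "ax": 0, "ay": 0, "az": 0, "claw": 60}, {"x": 0, "y": 0, "z": 23, "ax": 0, "ay": 0, "az": 0, "claw": 60}, {"x": 0, "y": 0, "z": 25, "ax": 0, "ay": 0, "az": 0, "claw": 60}, {"x": 0, "y": 0, "z": 25, "ax": 0, "ay": 0, "az": 0, "claw": 60}, {"x": 0, "y": 0, "z": 20, "ax": 0, "ay": 0, "az": 0, "claw": 60}, {"x": 0, "y": 0, "z": 15, "ax": 0, "ay": 0, "az": 0, "claw": 60}, {"x": 0, "y": 0, "z": 11, "ax": 0, "ay": 0, "az": 0, "claw": 60}, {"x": 0, "y": 0, "z": 0, "ax": 0, "ay": 0, "az": 0, "claw": 60}]'

```text
t: 15.6
position: [0.6525, -0.151, 0.0069]
orientation: [0.707, 0.707, -0.001, -0.001]
force: [0.2, 0.6, 0.0]
opening: 0.0599
finger_force: 0.0
```

servo_tool --rows '[{"x": 0, "y": 0, "z": 0, "ax": 0, "ay": 0, "az": 0, "claw": 30}, {"x": 0, "y": 0, "z": 0, "ax": 0, "ay": 0, "az": 0, "claw": 30}, {"x": 0, "y": 0, "z": 0, "ax": 0, "ay": 0, "az": 0, "claw": 30}, {"x": 0, "y": 0, "z": 0, "ax": 0, "ay": 0, "az": 0, "claw": 30}, {"x": 0, "y": 0, "z": 0, "ax": 0, "ay": 0, "az": 0, "claw": 30}, {"x": 0, "y": 0, "z": 0, "ax": 0, "ay": 0, "az": 0, "claw": 30}, {"x": 0, "y": 0, "z": 0, "ax": 0, "ay": 0, "az": 0, "claw": 30}, {"x": 0, "y": 0, "z": 0, "ax": 0, "ay": 0, "az": 0, "claw": 30}]'

```text
t: 16.4
position: [0.6552, -0.1513, 0.0101]
orientation: [0.707, 0.707, 0.001, 0.001]
force: [-0.6, -0.3, 5.7]
opening: 0.0374
finger_force: 81.3
```

servo_tool --rows '[{"x": 0, "y": 0, "z": -10, "ax": 0, "ay": 0, "az": 0, "claw": 30}, {"x": 0, "y": 0, "z": -20, "ax": 0, "ay": 0, "az": 0, "claw": 30}, {"x": 0, "y": 0, "z": -20, "ax": 0, "ay": 0, "az": 0, "claw": 30}, {"x": 0, "y": 0, "z": -20, "ax": 0, "ay": 0, "az": 0, "claw": 30}, {"x": 0, "y": 0, "z": -20, "ax": 0, "ay": 0, "az": 0, "claw": 30}, {"x": 10, "y": 0, "z": -10, "ax": 0, "ay": 0, "az": 0, "claw": 30}, {"x": 25, "y": 0, "z": 0, "ax": 0, "ay": 0, "az": 0, "claw": 30}, {"x": 30, "y": 0, "z": 0, "ax": 0, "ay": 0, "az": 0, "claw": 30}]'

```text
t: 17.2
position: [0.6535, -0.0857, 0.108]
orientation: [0.708, 0.706, -0.0, -0.0]
force: [0.4, 0.4, -4.3]
opening: 0.0377
finger_force: 80.6
```

servo_tool --rows '[{"x": 35, "y": -2, "z": 0, "ax": 0, "ay": 0, "az": 0, "claw": 30}, {"x": 35, "y": -2, "z": 0, "ax": 0, "ay": 0, "az": 0, "claw": 30}, {"x": 35, "y": -2, "z": 0, "ax": 0, "ay": 0, "az": 0, "claw": 30}, {"x": 35, "y": -2, "z": 0, "ax": 0, "ay": 0, "az": 0, "claw": 30}, {"x": 35, "y": -2, "z": 0, "ax": 0, "ay": 0, "az": 0, "claw": 30}, {"x": 20, "y": 0, "z": 0, "ax": 0, "ay": 0, "az": 0, "claw": 30}, {"x": 8, "y": 0, "z": 0, "ax": 0, "ay": 0, "az": 0, "claw": 30}, {"x": 3, "y": 0, "z": 0, "ax": 0, "ay": 0, "az": 0, "claw": 30}]'

```text
t: 18.0
position: [0.6432, 0.1211, 0.1075]
orientation: [0.706, 0.708, -0.001, -0.0]
force: [0.4, 0.4, -3.7]
opening: 0.0377
finger_force: 80.6
```

servo_tool --rows '[{"x": 0, "y": 0, "z": 10, "ax": 0, "ay": 0, "az": 0, "claw": 30}, {"x": 0, "y": 0, "z": 20, "ax": 0, "ay": 0, "az": 0, "claw": 30}, {"x": 0, "y": 0, "z": 10, "ax": 0, "ay": 0, "az": 0, "claw": 30}, {"x": 0, "y": 0, "z": 0, "ax": 0, "ay": 0, "az": 0, "claw": 30}, {"x": 0, "y": 0, "z": 0, "ax": 0, "ay": 0, "az": 0, "claw": 30}, {"x": 0, "y": 0, "z": 0, "ax": 0, "ay": 0, "az": 0, "claw": 30}, {"x": 0, "y": 0, "z": 0, "ax": 0, "ay": 0, "az": 0, "claw": 30}, {"x": 0, "y": 0, "z": 0, "ax": 0, "ay": 0, "az": 0, "claw": 30}]'

```text
t: 18.8
position: [0.6445, 0.1201, 0.0692]
orientation: [0.707, 0.707, 0.001, 0.0]
force: [0.4, 0.3, -4.0]
opening: 0.0371
finger_force: 80.7
```

```bash
python3 look.py w6
```

```text
18.8 [0.6445 0.1201 0.0692] 0.0371330078695003
```

View pics/w6.png

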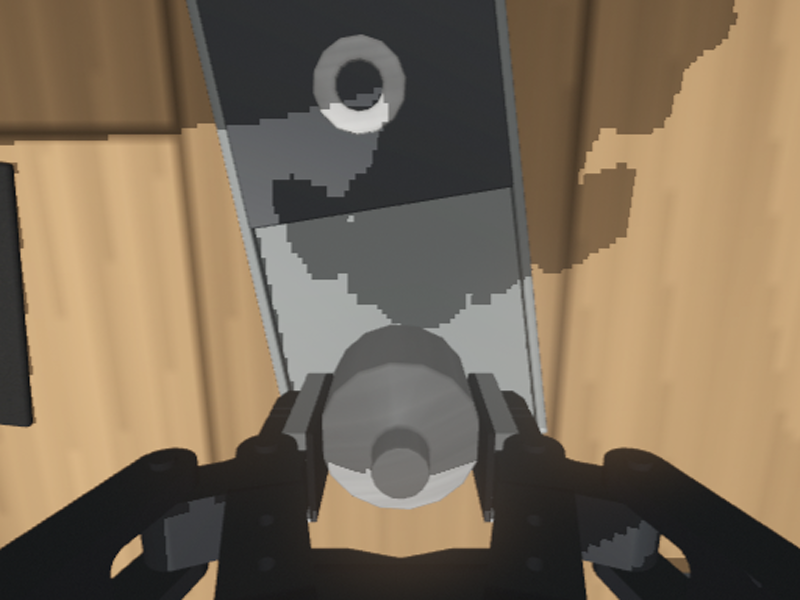

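```bash
python3 - <<'E'
from h import *
W=np.load('w6.npz')
print(fit(W,[(254,228),(511,187)],[(-.049,.049),(.049,.049)],.012),[pt(W,(400,472),z) for z in (.108,.111)])
E
```

```text
(array([0.6445, 0.1212, 0.1555]), np.float64(2.07)) [array([0.6435, 0.1218]), array([0.6435, 0.1237])]
```

The spot anvil is over the bay to within about 2 mm, so I'll lower it.

servo_tool --rows '[{"x": -1, "y": 1, "z": 8, "ax": 0, "ay": 0, "az": 0, "claw": 30}, {"x": 0, "y": 0, "z": 15, "ax": 0, "ay": 0, "az": 0, "claw": 30}, {"x": 0, "y": 0, "z": 15, "ax": 0, "ay": 0, "az": 0, "claw": 30}, {"x": 0, "y": 0, "z": 10, "ax": 0, "ay": 0, "az": 0, "claw": 30}, {"x": 0, "y": 0, "z": 6, "ax": 0, "ay": 0, "az": 0, "claw": 30}, {"x": 0, "y": 0, "z": 3, "ax": 0, "ay": 0, "az": 0, "claw": 30}, {"x": 0, "y": 0, "z": 1, "ax": 0, "ay": 0, "az": 0, "claw": 30}, {"x": 0, "y": 0, "z": 0, "ax": 0, "ay": 0, "az": 0, "claw": 30}]'

```text
t: 19.65
position: [0.6455, 0.1191, 0.0108]
orientation: [0.707, 0.707, 0.0, 0.0]
force: [0.1, 0.4, -3.3]
opening: 0.0372
finger_force: 80.9
```

servo_tool --rows '[{"x": 0, "y": 0, "z": 0.5, "ax": 0, "ay": 0, "az": 0, "claw": 30}, {"x": 0, "y": 0, "z": 0.5, "ax": 0, "ay": 0, "az": 0, "claw": 30}, {"x": 0, "y": 0, "z": 0.5, "ax": 0, "ay": 0, "az": 0, "claw": 30}, {"x": 0, "y": 0, "z": 0, "ax": 0, "ay": 0, "az": 0, "claw": 30}, {"x": 0, "y": 0, "z": 0, "ax": 0, "ay": 0, "az": 0, "claw": 30}, {"x": 0, "y": 0, "z": 0, "ax": 0, "ay": 0, "az": 0, "claw": 30}, {"x": 0, "y": 0, "z": 0, "ax": 0, "ay": 0, "az": 0, "claw": 30}, {"x": 0, "y": 0, "z": 0, "ax": 0, "ay": 0, "az": 0, "claw": 30}]'

```text
t: 20.45
position: [0.6456, 0.1191, 0.0101]
orientation: [0.707, 0.707, 0.001, 0.0]
force: [-1.9, -0.3, 5.1]
opening: 0.0371
finger_force: 81.6
```

servo_tool --rows '[{"x": 0, "y": 0, "z": 0, "ax": 0, "ay": 0, "az": 0, "claw": 58}, {"x": 0, "y": 0, "z": 0, "ax": 0, "ay": 0, "az": 0, "claw": 58}, {"x": 0, "y": 0, "z": 0, "ax": 0, "ay": 0, "az": 0, "claw": 58}, {"x": 0, "y": 0, "z": 0, "ax": 0, "ay": 0, "az": 0, "claw": 58}, {"x": 0, "y": 0, "z": -10, "ax": 0, "ay": 0, "az": 0, "claw": 58}, {"x": 0, "y": 0, "z": -25, "ax": 0, "ay": 0, "az": 0, "claw": 58}, {"x": 0, "y": 0, "z": -40, "ax": 0, "ay": 0, "az": 0, "claw": 58}, {"x": 0, "y": 0, "z": -40, "ax": 0, "ay": 0, "az": 0, "claw": 58}]'

```text
t: 21.25
position: [0.6445, 0.1189, 0.125]
orientation: [0.707, 0.707, -0.001, -0.0]
force: [1.2, 0.4, -0.1]
opening: 0.0578
finger_force: 0.0
```

servo_tool --rows '[{"x": 0, "y": -15, "z": -22, "ax": 0, "ay": 0, "az": 0, "claw": 66}, {"x": 4, "y": -35, "z": 0, "ax": 0, "ay": 0, "az": 0, "claw": 66}, {"x": 5, "y": -40, "z": 0, "ax": 0, "ay": 0, "az": 0, "claw": 66}, {"x": 5, "y": -40, "z": 0, "ax": 0, "ay": 0, "az": 0, "claw": 66}, {"x": 4, "y": -38, "z": 0, "ax": 0, "ay": 0, "az": 0, "claw": 66}, {"x": 0, "y": -25, "z": 0, "ax": 0, "ay": 0, "az": 0, "claw": 66}, {"x": 0, "y": -13, "z": 0, "ax": 0, "ay": 0, "az": 0, "claw": 66}, {"x": 0, "y": 0, "z": 0, "ax": 0, "ay": 0, "az": 0, "claw": 66}]'

```text
t: 22.05
position: [0.4375, 0.137, 0.1468]
orientation: [0.707, 0.707, 0.0, 0.0]
force: [0.6, -0.1, 0.4]
opening: 0.0659
finger_force: 0.0
```

```bash
python3 look.py w7
```

```text
22.05 [0.4375 0.137  0.1468] 0.06594272471283597
```

View pics/w7.png

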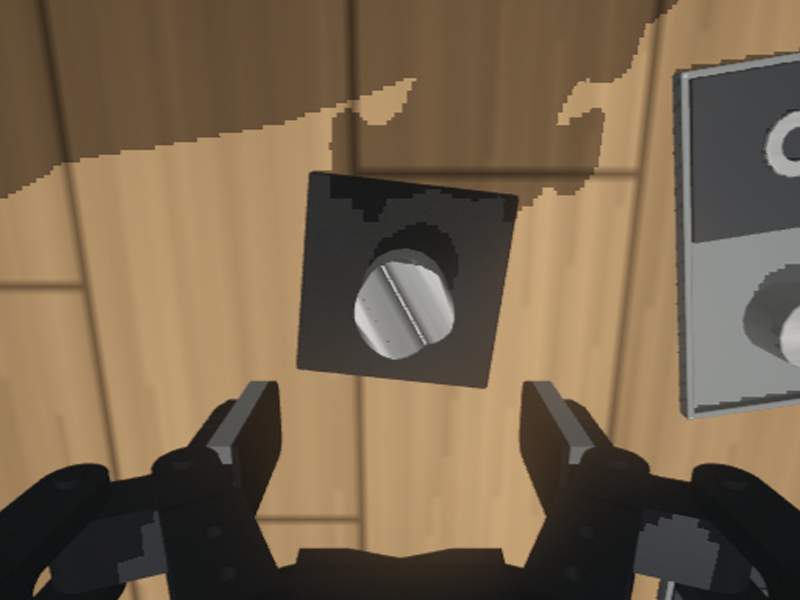

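The V-anvil stands on the pad, centred at (404,309) between the fingers. I'll go straight down.

servo_tool --rows '[{"x": 0, "y": 1, "z": 20, "ax": 0, "ay": 0, "az": 0, "claw": 66}, {"x": 0, "y": 0, "z": 22, "ax": 0, "ay": 0, "az": 0, "claw": 66}, {"x": 0, "y": 0, "z": 25, "ax": 0, "ay": 0, "az": 0, "claw": 66}, {"x": 0, "y": 0, "z": 25, "ax": 0, "ay": 0, "az": 0, "claw": 66}, {"x": 0, "y": 0, "z": 20, "ax": 0, "ay": 0, "az": 0, "claw": 66}, {"x": 0, "y": 0, "z": 15, "ax": 0, "ay": 0, "az": 0, "claw": 66}, {"x": 0, "y": 0, "z": 11, "ax": 0, "ay": 0, "az": 0, "claw": 66}, {"x": 0, "y": 0, "z": 0, "ax": 0, "ay": 0, "az": 0, "claw": 66}]'

```text
t: 22.9
position: [0.4399, 0.1367, 0.0065]
orientation: [0.707, 0.707, -0.001, -0.0]
force: [-0.9, 0.5, 0.5]
opening: 0.0661
finger_force: 0.0
```

servo_tool --rows '[{"x": 0, "y": 0, "z": 0, "ax": 0, "ay": 0, "az": 0, "claw": 35}, {"x": 0, "y": 0, "z": 0, "ax": 0, "ay": 0, "az": 0, "claw": 35}, {"x": 0, "y": 0, "z": 0, "ax": 0, "ay": 0, "az": 0, "claw": 35}, {"x": 0, "y": 0, "z": 0, "ax": 0, "ay": 0, "az": 0, "claw": 35}, {"x": 0, "y": 0, "z": 0, "ax": 0, "ay": 0, "az": 0, "claw": 35}, {"x": 0, "y": 0, "z": 0, "ax": 0, "ay": 0, "az": 0, "claw": 35}, {"x": 0, "y": 0, "z": 0, "ax": 0, "ay": 0, "az": 0, "claw": 35}, {"x": 0, "y": 0, "z": 0, "ax": 0, "ay": 0, "az": 0, "claw": 35}]'

```text
t: 23.7
position: [0.4408, 0.1373, 0.0087]
orientation: [0.707, 0.707, 0.001, 0.0]
force: [-0.5, -0.8, 6.0]
opening: 0.0444
finger_force: 82.7
```

servo_tool --rows '[{"x": 0, "y": 0, "z": -10, "ax": 0, "ay": 0, "az": 0, "claw": 35}, {"x": 0, "y": 0, "z": -20, "ax": 0, "ay": 0, "az": 0, "claw": 35}, {"x": 0, "y": 0, "z": -20, "ax": 0, "ay": 0, "az": 0, "claw": 35}, {"x": 0, "y": 0, "z": -20, "ax": 0, "ay": 0, "az": 0, "claw": 35}, {"x": 0, "y": 0, "z": -20, "ax": 0, "ay": 0, "az": 0, "claw": 35}, {"x": -10, "y": 8, "z": -10, "ax": 0, "ay": 0, "az": 0, "claw": 35}, {"x": -25, "y": 18, "z": 0, "ax": 0, "ay": 0, "az": 0, "claw": 35}, {"x": -30, "y": 22, "z": 0, "ax": 0, "ay": 0, "az": 0, "claw": 35}]'

```text
t: 24.5
position: [0.4879, 0.0715, 0.1079]
orientation: [0.706, 0.708, -0.0, -0.0]
force: [1.9, 0.8, -4.8]
opening: 0.0449
finger_force: 82.7
```

servo_tool --rows '[{"x": -32, "y": 23, "z": 0, "ax": 0, "ay": 0, "az": 0, "claw": 35}, {"x": -32, "y": 23, "z": 0, "ax": 0, "ay": 0, "az": 0, "claw": 35}, {"x": -32, "y": 23, "z": 0, "ax": 0, "ay": 0, "az": 0, "claw": 35}, {"x": -32, "y": 23, "z": 0, "ax": 0, "ay": 0, "az": 0, "claw": 35}, {"x": -32, "y": 23, "z": 0, "ax": 0, "ay": 0, "az": 0, "claw": 35}, {"x": -32, "y": 23, "z": 0, "ax": 0, "ay": 0, "az": 0, "claw": 35}, {"x": -22, "y": 18, "z": 0, "ax": 0, "ay": 0, "az": 0, "claw": 35}, {"x": -13, "y": 11, "z": 0, "ax": 0, "ay": 0, "az": 0, "claw": 35}]'

```text
t: 25.3
position: [0.6551, -0.1584, 0.1059]
orientation: [0.708, 0.706, -0.001, -0.001]
force: [-0.2, -0.2, -4.9]
opening: 0.0446
finger_force: 82.7
```

servo_tool --rows '[{"x": 0, "y": 0, "z": 10, "ax": 0, "ay": 0, "az": 0, "claw": 35}, {"x": 0, "y": 0, "z": 20, "ax": 0, "ay": 0, "az": 0, "claw": 35}, {"x": 0, "y": 0, "z": 10, "ax": 0, "ay": 0, "az": 0, "claw": 35}, {"x": 0, "y": 0, "z": 0, "ax": 0, "ay": 0, "az": 0, "claw": 35}, {"x": 0, "y": 0, "z": 0, "ax": 0, "ay": 0, "az": 0, "claw": 35}, {"x": 0, "y": 0, "z": 0, "ax": 0, "ay": 0, "az": 0, "claw": 35}, {"x": 0, "y": 0, "z": 0, "ax": 0, "ay": 0, "az": 0, "claw": 35}, {"x": 0, "y": 0, "z": 0, "ax": 0, "ay": 0, "az": 0, "claw": 35}]'

```text
t: 26.1
position: [0.6556, -0.155, 0.0689]
orientation: [0.707, 0.707, 0.0, 0.001]
force: [0.2, 0.6, -4.8]
opening: 0.0449
finger_force: 82.8
```

```bash
python3 look.py w8
```

```text
26.1 [ 0.6556 -0.155   0.0689] 0.044909908453194036
```

View pics/w8.png

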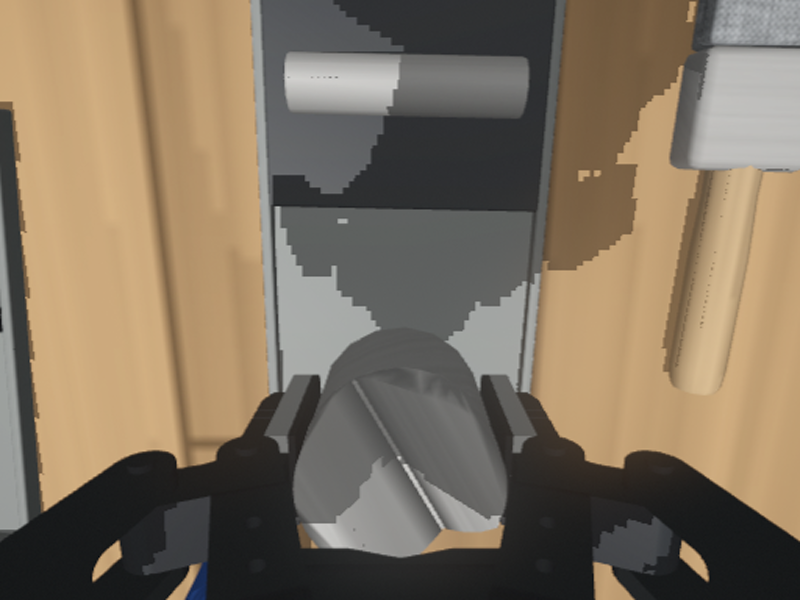

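```bash
python3 - <<'E'
from h import *
W=np.load('w8.npz')
print(fit(W,[(274,206),(534,211)],[(-.049,.049),(.049,.049)],.012),[pt(W,(401,463),z) for z in (.108,.111)])
E
```

```text
(array([ 0.6553, -0.1548, -0.0196]), np.float64(2.25)) [array([ 0.6548, -0.1509]), array([ 0.6547, -0.149 ])]
```

servo_tool --rows '[{"x": -2, "y": 0, "z": 8, "ax": 0, "ay": 0, "az": 0, "claw": 35}, {"x": 0, "y": 0, "z": 15, "ax": 0, "ay": 0, "az": 0, "claw": 35}, {"x": 0, "y": 0, "z": 15, "ax": 0, "ay": 0, "az": 0, "claw": 35}, {"x": 0, "y": 0, "z": 10, "ax": 0, "ay": 0, "az": 0, "claw": 35}, {"x": 0, "y": 0, "z": 6, "ax": 0, "ay": 0, "az": 0, "claw": 35}, {"x": 0, "y": 0, "z": 3, "ax": 0, "ay": 0, "az": 0, "claw": 35}, {"x": 0, "y": 0, "z": 1, "ax": 0, "ay": 0, "az": 0, "claw": 35}, {"x": 0, "y": 0, "z": 0, "ax": 0, "ay": 0, "az": 0, "claw": 35}]'

```text
t: 26.95
position: [0.6554, -0.1571, 0.0103]
orientation: [0.707, 0.707, 0.0, 0.0]
force: [0.7, -0.1, -4.1]
opening: 0.0445
finger_force: 82.9
```

servo_tool --rows '[{"x": 0, "y": 0, "z": 0.5, "ax": 0, "ay": 0, "az": 0, "claw": 35}, {"x": 0, "y": 0, "z": 0.5, "ax": 0, "ay": 0, "az": 0, "claw": 35}, {"x": 0, "y": 0, "z": 0.5, "ax": 0, "ay": 0, "az": 0, "claw": 35}, {"x": 0, "y": 0, "z": 0, "ax": 0, "ay": 0, "az": 0, "claw": 35}, {"x": 0, "y": 0, "z": 0, "ax": 0, "ay": 0, "az": 0, "claw": 35}, {"x": 0, "y": 0, "z": 0, "ax": 0, "ay": 0, "az": 0, "claw": 35}, {"x": 0, "y": 0, "z": 0, "ax": 0, "ay": 0, "az": 0, "claw": 35}, {"x": 0, "y": 0, "z": 0, "ax": 0, "ay": 0, "az": 0, "claw": 35}]'

```text
t: 27.75
position: [0.6553, -0.1571, 0.0088]
orientation: [0.707, 0.707, 0.0, 0.0]
force: [-0.3, -0.3, -0.7]
opening: 0.0448
finger_force: 83.1
```

servo_tool --rows '[{"x": 0, "y": 0, "z": 0.5, "ax": 0, "ay": 0, "az": 0, "claw": 35}, {"x": 0, "y": 0, "z": 0, "ax": 0, "ay": 0, "az": 0, "claw": 62}, {"x": 0, "y": 0, "z": 0, "ax": 0, "ay": 0, "az": 0, "claw": 62}, {"x": 0, "y": 0, "z": 0, "ax": 0, "ay": 0, "az": 0, "claw": 62}, {"x": 0, "y": 0, "z": 0, "ax": 0, "ay": 0, "az": 0, "claw": 62}, {"x": 0, "y": 0, "z": -15, "ax": 0, "ay": 0, "az": 0, "claw": 62}, {"x": 0, "y": 0, "z": -30, "ax": 0, "ay": 0, "az": 0, "claw": 62}, {"x": 0, "y": 0, "z": -40, "ax": 0, "ay": 0, "az": 0, "claw": 62}]'

```text
t: 28.55
position: [0.6535, -0.1566, 0.0924]
orientation: [0.707, 0.707, -0.001, -0.002]
force: [1.2, 0.1, -0.4]
opening: 0.0618
finger_force: 0.0
```

servo_tool --rows '[{"x": 0, "y": -10, "z": -40, "ax": 0, "ay": 0, "az": 0, "claw": 62}, {"x": 5, "y": -20, "z": -40, "ax": 0, "ay": 0, "az": 0, "claw": 62}, {"x": 15, "y": -20, "z": -40, "ax": 0, "ay": 0, "az": 0, "claw": 62}, {"x": 25, "y": -20, "z": -40, "ax": 0, "ay": 0, "az": 0, "claw": 62}, {"x": 30, "y": -20, "z": 0, "ax": 0, "ay": 0, "az": 0, "claw": 62}, {"x": 25, "y": -10, "z": 0, "ax": 0, "ay": 0, "az": 0, "claw": 62}, {"x": 0, "y": 0, "z": 0, "ax": 0, "ay": 0, "az": 0, "claw": 62}, {"x": 0, "y": 0, "z": 0, "ax": 0, "ay": 0, "az": 0, "claw": 62}]'

```text
t: 29.35
position: [0.5556, -0.0573, 0.2532]
orientation: [0.707, 0.708, 0.0, 0.001]
force: [-0.5, 0.5, 0.7]
opening: 0.0621
finger_force: 0.0
```

```bash
python3 look.py w9
```

```text
29.35 [ 0.5556 -0.0573  0.2532] 0.06214275346606436
```

View pics/w9.png

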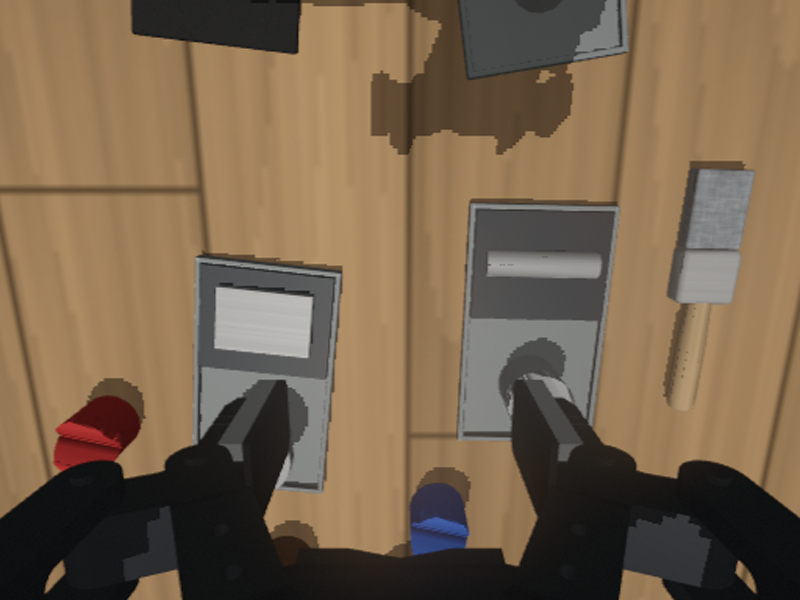

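The fingers hide the anvils here. My last picture will be a composite of the two fixed cameras.

```bash
python3 - <<'E'
from cell import *
import cv2,numpy as np
s=get_image('scene');d=get_image('side');np.savez('sF.npz',**s);np.savez('dF.npz',**d)
a=cv2.resize(s['color'][140:275,160:370],(466,300),interpolation=cv2.INTER_CUBIC)
b=cv2.resize(d['color'][130:270,190:340],(600,560),interpolation=cv2.INTER_CUBIC)
a=cv2.resize(s['color'][140:275,165:370],(400,264),interpolation=cv2.INTER_CUBIC)
b=cv2.resize(d['color'][130:270,190:340],(400,373),interpolation=cv2.INTER_CUBIC)
m=np.zeros((373,800,3),np.uint8);m[:264,:400]=a;m[:,400:]=b
cv2.imwrite('pics/final.png',m[:,:,::-1])
E
```

```text
(no output)
```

View pics/final.png

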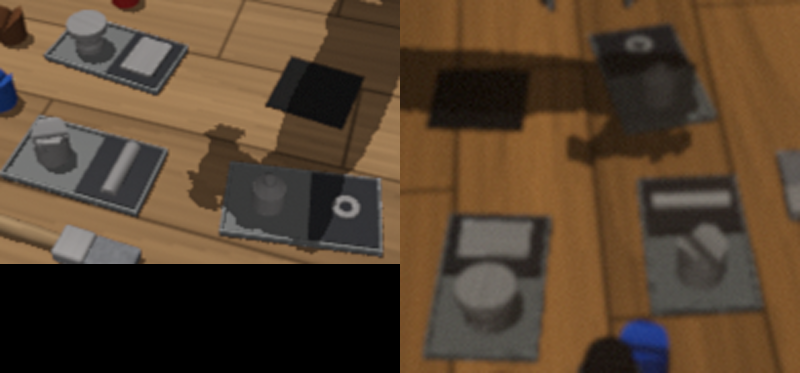

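All three anvils stand upright and centred in the right trays: flat at (488,290), V at (703,255) and spot at (660,85) in the composite. The pad is empty and the bystanders haven't moved.

```bash
python3 -c "
from h import *
S=np.load('sF.npz');D=np.load('dF.npz')
for n,a,b in [('flat',(88,24),(488,280)),('spot',(270,174),(661,70)),('V',(52,134),(702,242))]:
  print(n,onplane(S,(165+a[0]*.5125,140+a[1]*.511),.05).round(3),onplane(D,(190+(b[0]-400)*.375,130+b[1]*.375),.05).round(3))
from cell import *
print(job_done())"
```

```text
flat [ 0.453 -0.193] [ 0.451 -0.196]
spot [0.64  0.121] [0.646 0.109]
V [ 0.661 -0.149] [ 0.655 -0.162]
the job is handed in; nothing more can be done
None
```

I swapped the three anvils and handed the job in at about 29 s: V-anvil in the bar tray, flat anvil in the plate tray, spot anvil in the washer tray, each upright and within the 15 mm limit by my camera estimates; no verdict came back.

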